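# Box the resin castings

## Task

Pack the four finished resin castings: put each one into the open card box of its own shape and size (large disc, small disc, square and long bar), lying flat on the box's floor, flower up. Set each one down gently instead of dropping it, and leave the small amber and yellow bottles standing where they are.

Things in the scene. Friction and masses are not known exactly. Their poses are not given: they have to be found in the camera images.
- disc_large: The large round casting of pale blue-green cured resin with a small white flower on the top face, loose, 32 mm tall. Origin: centre of its underside, z up. Diameter 50 mm, 58 to 94 g. At the start it stands on its underside on the table; place and yaw vary.
- disc_small: The small round casting of pale blue-green cured resin with a small white flower on the top face, loose, 32 mm tall. Origin: centre of its underside, z up. Diameter 30 mm, 21 to 34 g. At the start it stands on its underside on the table; place and yaw vary.
- square: The square casting of pale blue-green cured resin with a small white flower on the top face, loose, 32 mm tall. Origin: centre of its underside, z up. 42 mm by 42 mm, sides along its x and y, 52 to 85 g. At the start it stands on its underside on the table; place and yaw vary.
- bar: The long rectangular casting of pale blue-green cured resin with a small white flower on the top face, loose, 32 mm tall. Origin: centre of its underside, z up. 70 mm along its x, 26 mm along its y, 53 to 87 g. At the start it stands on its underside on the table; place and yaw vary.
- box_disc_large: The large round shallow open box of brown card, fixed to the table, 14 mm tall outside, floor 3 mm thick, walls 3 mm thick. Origin: centre of its underside (the inner floor is 3 mm above it), z up. Outside diameter 72 mm, inside 66 mm: the box for the large disc.
- box_disc_small: The small round shallow open box of brown card, fixed to the table, 14 mm tall outside, floor 3 mm thick, walls 3 mm thick. Origin: centre of its underside (the inner floor is 3 mm above it), z up. Outside diameter 52 mm, inside 46 mm: the box for the small disc.
- box_square: The square shallow open box of brown card, fixed to the table, 14 mm tall outside, floor 3 mm thick, walls 3 mm thick. Origin: centre of its underside (the inner floor is 3 mm above it), z up. Outside 64 by 64 mm, inside 58 by 58 mm, sides along its x and y: the box for the square casting.
- box_bar: The long rectangular shallow open box of brown card, fixed to the table, 14 mm tall outside, floor 3 mm thick, walls 3 mm thick. Origin: centre of its underside (the inner floor is 3 mm above it), z up. Outside 92 mm along its x and 48 mm along its y, inside 86 by 42 mm: the box for the bar.
- bottle_amber: A loose small amber bottle with a black cap, diameter 36 mm, 78 mm tall, standing among the castings and boxes; to be left alone. Origin: centre of its underside.
- bottle_yellow: A loose small yellow bottle with a white cap, diameter 44 mm, 84 mm tall, standing among the castings and boxes; to be left alone. Origin: centre of its underside. Neighbouring castings, boxes, bottles and a roll of tape (80 mm across, 18 mm tall, near the middle) stand at least 95 mm apart, centre to centre; all else is outside this area.
Not all that is in view belongs to the job. Leave any blue or pink look-alike of the box_disc_small alone.

How it is judged:
At the end, for the whole second after the job is handed in: Each casting lies in its own box: within 14 mm of the box's centre, its underside no more than 7 mm above the box's underside (the floor is at 3 mm), within 0.12 rad of level, flower up, released and at rest (under 0.02 m/s) (horizontal distance between disc_large and box_disc_large below 0.014 m and z of disc_large in the frame of box_disc_large below 0.007 m and angle between each of disc_large, disc_small, square, bar's own z axis and vertical below 0.12 rad and linear speed of each of disc_large, disc_small, square, bar below 0.02 m/s and horizontal distance between disc_small and box_disc_small below 0.014 m and z of disc_small in the frame of box_disc_small below 0.007 m and horizontal distance between square and box_square below 0.014 m and z of square in the frame of box_square below 0.007 m and horizontal distance between bar and box_bar below 0.014 m and z of bar in the frame of box_bar below 0.007 m); the robot touches nothing.
It fails at once if a casting is dropped or thrown: it moves faster than 0.75 m/s with no finger touching it (a fall of about 29 mm) ((contact force between the fingers and disc_large below 0.05 N and linear speed of disc_large above 0.75 m/s) or (contact force between the fingers and disc_small below 0.05 N and linear speed of disc_small above 0.75 m/s) or (contact force between the fingers and square below 0.05 N and linear speed of square above 0.75 m/s) or (contact force between the fingers and bar below 0.05 N and linear speed of bar above 0.75 m/s)).
It fails at once if a small bottle is moved by more than 30 mm or tipped by more than 0.4 rad (distance of any of bottle_amber, bottle_yellow from where it was at the start of the episode above 0.03 m or angle between any of bottle_amber, bottle_yellow's own z axis and vertical above 0.4 rad).
It also fails if it takes over 112 s, if anything falls off the work surface, if the arm or the gripper's body presses on something with over 40 N, if the wrist force passes 120 N, or if a joint passes its speed limit or range.

## Robot

A 6-joint arm with a two-finger parallel gripper is mounted at the origin on the work surface. World frame = base frame: x ahead of the robot, y to its left, z up, the work surface at z = 0. Lengths are in m, angles in rad, forces in N, time in s.
With the tool pointing down it reaches from about 0.35 to 0.85 m from the base axis. Payload 8.1 kg.
Tool frame: the origin (TCP) lies at the very end of the fingers, on their centre line; the grasp point (between the pads) lies 19 mm behind it; z points along the fingers, y is the line along which they close (so a half turn about z gives the same grasp; the last joint's range is limited). The gripper opens to 93 mm and grips with 3 to 60 N. Pads are 15 mm wide; open, the fingers measure 128 mm over their backs; the gripper's body (75 mm by 188 mm) begins 65 mm behind the grasp point.
Start: joints at [-0.085, 0.13, 1.488, -0, 1.523, -0.085], TCP at [0.6, 0, 0.219] pointing down, gripper open.
Joint ranges: [-2.96, 2.96], [-0.89, 2.26], [0.02, 2.5], [-1.34, 4.48], [0, 2.73], [-2.66, 2.66]. Speed limits (rad/s): [2.39, 2.39, 2.79, 3.14, 3.14, 3.14].

## Interface

Orientations are given as a rotation vector (axis times angle).
In Python, from plant import monitor, eyes, ticket gives the robot as it stands.
- The arm moves only by the tool arm_command, never from a script. Its argument "deltas" is a list that holds one entry, the list of rows, each a list of 6 numbers: the shift along the world's x, y, z in cm, then the turn, a rotation vector about the world's x, y, z in degrees. In form: [[[tx, ty, tz, rx, ry, rz], ...]]. A call has 1 to 12 rows; each row shifts and turns the commanded pose from where the row before left it; what a row does not reach is not made up. A row lasts 1/12 s, in which the tool goes at most 41.7 mm and 7.16 degrees, less where a joint would pass 70% of its speed; a pose out of reach is approached as far as the arm can. A call is refused whole if a number of a shift passes 4.17 or a number of a turn 7.16, either way. A call with a gripper value outside its range is refused whole. "gripper" is the opening, from -1 (shut) to 1 (fully open), set as the call begins (left out, the last holds). The fingers move at their own pace and stop on an object; "squeeze" is the grip in N (left out, the last holds). Time passes only in rows, so rows that do not move let the fingers close. It gives the time, the measured TCP pose, the force, the opening and the grip force at its end, in the units of the state.
- monitor.read_state(): the state, without advancing time (a new reading comes with each control period).
- eyes.read_camera(name): name is "scene" or "side" or "wrist"; returns the picture (420x560x3 uint8, blue, green, red); there is no depth.
- eyes.camera_model(name): a dict with "fx", "fy", "cx", "cy" (pixels), "k1" (the pictures are not rectified: a ray, as slopes to the right and down, at radius r is drawn at 1 + k1 r^2 times it, then the intrinsics apply), "rvec" (rotation vector, rad) and "tvec" (3), from world to camera coordinates, as OpenCV has them. Camera axes: x right, y down, z forward; pixel columns grow to the right and rows downward; lengths in m; the calibration is good to about 2 mm. A picture is of the moment at which its call begins: read the wrist's pose just before it. camera_model takes no time and is no camera call; for the wrist camera it gives the pose at the moment of the call.
- ticket.close_job(): hands the job in; it is judged then, once.
The state is a dict: "t": time; "q": joint angles; "dq": joint speeds; "joint_torque": joint torques, N m; "tool_pos": TCP position; "orientation": TCP orientation; "force": force on the tool from outside, world axes, zero at the start; "wrist_torque": the same for the moment, N m; "opening": finger opening in m; "gripper_force": force on a finger pad.
Only numpy, scipy, OpenCV 4.12 (cv2) and the standard library are available. Lean on these libraries where they do the work, as an engineer would, in place of code of your own. Each camera call takes 0.05 s, during which the arm holds its last target. There are 200 camera calls.

## Working session

There is one attempt and no reset: what is moved stays moved. The work goes in short steps, Python scripts to look and compute and a tool call to move; the robot and the scene stay as the last step left them, time stands still between calls to the robot, and variables do not carry over. Pictures are saved under pics/ and viewed, at most 14 in all, crops included, and the job is handed in when it is done.

Besides the shell and the picture viewer there is one more tool, called after ">>>" by a JSON object that holds its "api" and its "payload". arm_command: Moves the arm, as the interface text tells. Its arguments: {"type":"object","properties":{"deltas":{"type":"array"},"gripper":{"type":"number"},"squeeze":{"type":"number"}},"required":["deltas"]}

```bash
mkdir -p pics; ls; python3 - <<'E'
from plant import monitor, eyes, ticket
import cv2
print(monitor.read_state())
for n in ["scene","side","wrist"]:
    m=eyes.camera_model(n); print(n,m)
    im=eyes.read_camera(n); cv2.imwrite(f"pics/{n}0.png",im)
    if n!="wrist": cv2.imwrite(f"pics/{n}0b.png",cv2.resize(im,(800,600)))
E
```

```text
pics
{'t': 0.0, 'q': array([-8.54063823e-02,  1.31165555e-01,  1.48924029e+00, -1.21529318e-05,
        1.52300257e+00, -8.54234087e-02]), 'dq': array([ 0.000183  , -0.00077991,  0.00178285, -0.00215651,  0.00048593,
       -0.00059386]), 'joint_torque': array([-1.61290725e-03, -5.59853125e+01, -4.91755986e+01,  7.67333270e-02,
        3.59135563e-02, -2.97389461e-04]), 'tool_pos': array([5.99443759e-01, 6.15365604e-05, 2.17606238e-01]), 'orientation': array([-2.22044503e+00, -2.22048415e+00,  1.85116769e-03]), 'force': array([ 0.65983498, -0.76683687,  0.03744217]), 'wrist_torque': array([ 0.04003541,  0.00310153, -0.02821309]), 'gripper_force': 0.0, 'opening': 0.09302708848207282}
scene {'fx': 503.5665171967949, 'fy': 503.5665171967949, 'cx': 281.2070063384458, 'cy': 217.29786061709467, 'k1': -0.0505047827030023, 'rvec': array([ 1.66418044,  1.6321739 , -0.84291961]), 'tvec': array([-0.03710796, -0.26981502,  1.39904463])}
side {'fx': 477.8469825168481, 'fy': 477.8469825168481, 'cx': 276.783491966389, 'cy': 220.29286577786064, 'k1': -0.11128374311164203, 'rvec': array([ 0.61616039, -2.60088934,  1.22094239]), 'tvec': array([0.44091893, 0.14200605, 0.97751077])}
wrist {'fx': 339.19406078467904, 'fy': 339.19406078467904, 'cx': 278.42953316575193, 'cy': 212.05235030444, 'k1': 0.028874286717905616, 'rvec': array([-2.85599064e+00,  2.12446328e-04,  2.51241731e-03]), 'tvec': array([-0.59908086, -0.03170281,  0.39121401])}
```

View pics/scene0b.png

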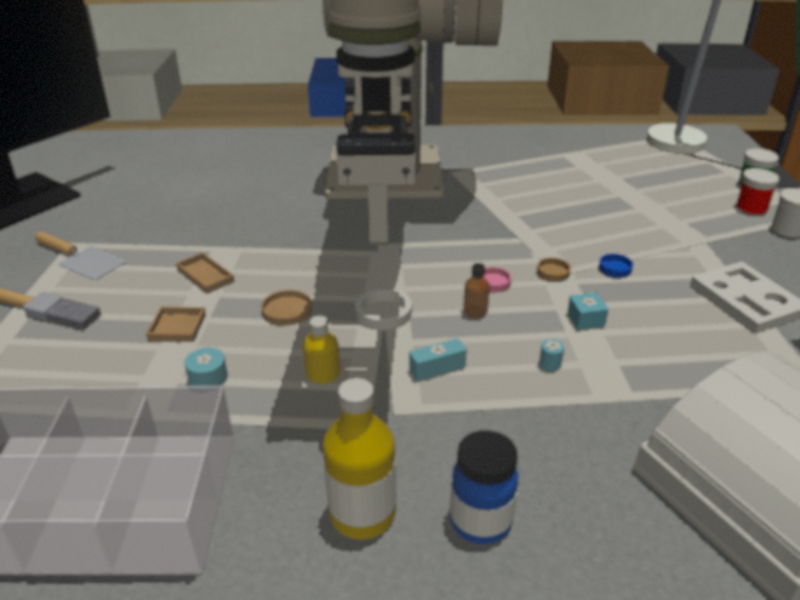

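View pics/side0b.png

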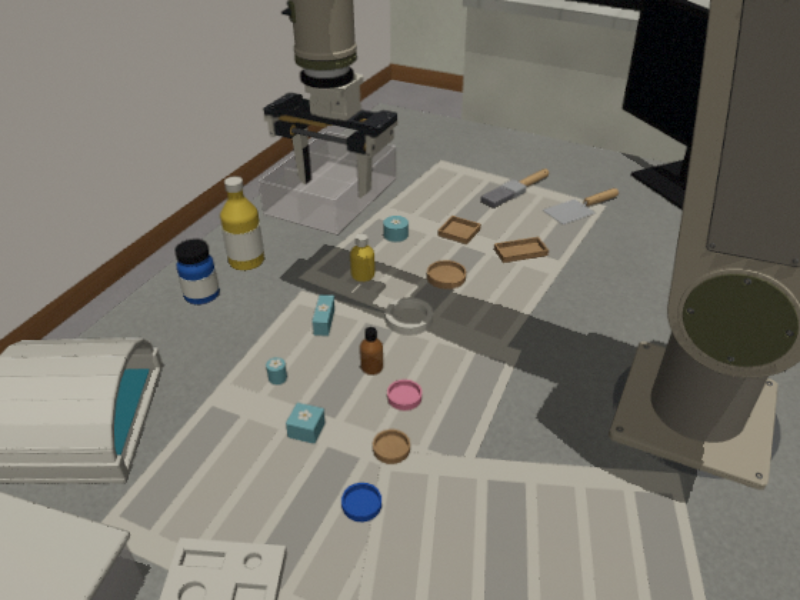

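View pics/wrist0.png

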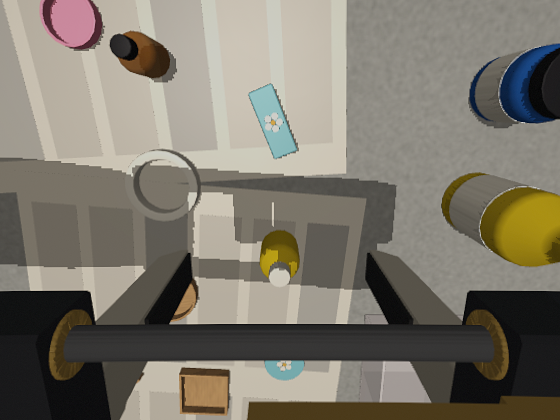

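```bash
cat > h.py <<'E'
import numpy as np, cv2
from scipy.optimize import minimize
from plant import monitor, eyes, ticket
def proj(m,P):
    R,_=cv2.Rodrigues(np.array(m['rvec'])); c=P@R.T+m['tvec']; s=c[:,:2]/c[:,2:]
    s=s*(1+m['k1']*(s**2).sum(1,keepdims=True))
    return s*[m['fx'],m['fy']]+[m['cx'],m['cy']]
def unproj(m,uv,z):
    K=np.array([[m['fx'],0,m['cx']],[0,m['fy'],m['cy']],[0,0,1.]])
    s=cv2.undistortPoints(np.array([[uv]],float),K,np.array([m['k1'],0,0,0.]))[0,0]
    R,_=cv2.Rodrigues(np.array(m['rvec'])); d=R.T@[s[0],s[1],1]; C=-R.T@m['tvec']
    return (C+d*(z-C[2])/d[2])[:2]
def prism(shape,x,y,yaw,z0=0):
    if shape[0]=='c':
        a=np.arange(0,2*np.pi,.15); p=shape[1]/2*np.c_[np.cos(a),np.sin(a)]; h=shape[2]
    else:
        p=np.array([[1,1],[1,-1],[-1,-1],[-1,1]])*[shape[1]/2,shape[2]/2]; h=shape[3]
        p=p@np.array([[np.cos(yaw),np.sin(yaw)],[-np.sin(yaw),np.cos(yaw)]])
    p=p+[x,y]
    return np.r_[np.c_[p,p[:,0]*0+z0],np.c_[p,p[:,0]*0+z0+h]]
def mask(im,kind,seed):
    hsv=cv2.cvtColor(im,cv2.COLOR_BGR2HSV)
    r={'cast':((82,60,40),(100,255,255)),'card':((6,70,50),(20,255,255)),'amber':((3,90,20),(16,255,255)),'yellow':((22,150,40),(32,255,255))}[kind]
    b=cv2.inRange(hsv,*[np.array(v) for v in r]); n,l,st,ce=cv2.connectedComponentsWithStats(b)
    d=[np.hypot(*(ce[i]-seed)) if st[i,4]>60 else 1e9 for i in range(1,n)]
    i=1+int(np.argmin(d)); ys,xs=np.nonzero(l==i)
    return cv2.convexHull(np.c_[xs,ys].astype(np.float32)),st[i,4],ce[i]
def fit(shape,views,x0):
    """views: list of (model, hull)"""
    S=8
    data=[]
    for m,h in views:
        h=h.reshape(-1,2); lo=h.min(0)-15; sz=((h.max(0)-lo+15)*S).astype(int)
        M=np.zeros((sz[1],sz[0]),np.uint8); cv2.fillConvexPoly(M,((h+0.0-lo)*S).astype(int),1)
        M=cv2.dilate(M,np.ones((S,S),np.uint8)); data.append((m,lo,M))
    def cost(v):
        P=prism(shape,*v); c=0
        for m,lo,M in data:
            q=cv2.convexHull(((proj(m,P)-lo)*S).astype(np.float32)).astype(int); N=np.zeros_like(M); cv2.fillConvexPoly(N,q,1)
            c+=1-(M&N).sum()/max(1,(M|N).sum())
        return c/len(data)
    best=None
    for yaw in ([0] if shape[0]=='c' else np.arange(0,np.pi if shape[1]!=shape[2] else np.pi/2,np.pi/6)):
        r=minimize(cost,[x0[0],x0[1],yaw],method='Nelder-Mead',options=dict(initial_simplex=np.array([x0[0],x0[1],yaw])+np.array([[0,0,0],[.01,0,0],[0,.01,0],[0,0,.3]]),xatol=1e-4,fatol=1e-4))
        if best is None or r.fun<best.fun: best=r
    return best.x,best.fun
SH={'disc_large':('c',.05,.032),'disc_small':('c',.03,.032),'square':('r',.042,.042,.032),'bar':('r',.07,.026,.032),
'box_disc_large':('c',.072,.014),'box_disc_small':('c',.052,.014),'box_square':('r',.064,.064,.014),'box_bar':('r',.092,.048,.014)}
E
python3 - <<'E'
from h import *
seeds={'disc_large':((205,368),(396,229)),'disc_small':((551,355),(276,370)),'square':((588,311),(306,422)),'bar':((438,359),(323,315)),
'box_disc_large':((286,307),(446,274)),'box_disc_small':((553,268),(391,446)),'box_square':((177,323),(460,230)),'box_bar':((205,271),(521,249))}
ms=[eyes.camera_model(n) for n in('scene','side')]; ims=[cv2.imread(f'pics/{n}0.png') for n in('scene','side')]
for k,s in seeds.items():
    hs=[mask(im,'card' if 'box' in k else 'cast',np.array(p)*.7) for im,p in zip(ims,s)]
    v=[(m,h[0]) for m,h in zip(ms,hs)]
    x0=unproj(ms[0],hs[0][2],.01)
    x,f=fit(SH[k],v,x0); each=[fit(SH[k],[w],x0) for w in v]
    print(k,'area',[h[1] for h in hs],x.round(4),round(f,3),'| single',[(e[0].round(4).tolist(),round(e[1],3)) for e in each])
    if k in('box_square','box_bar'):
        o={'box_square':'box_bar','box_bar':'box_square'}[k]; print('  as',o,fit(SH[o],v,x0))
# others: bases/tops
m=ms[0]
for n,c,p,z in [('tape',0,(384,308),.01),('amber base',0,(476,316),0),('yellow base',0,(323,380),0),('bigyellow base',0,(361,533),0),('bigyellow base side',1,(245,266),0),('bluejar side base',1,(199,300),0),('bluejar base',0,(483,540),0),('bin left back',0,(225,388),.1),('bin base corner',0,(205,572),0),('amber side',1,(372,372),0),('yel side',1,(362,280),0),('pink',0,(493,279),.014),('blue',0,(616,266),.014)]:
    print(n,unproj(ms[c],np.array(p)*.7,z).round(3))
E
```

```text
disc_large area [np.int32(520), np.int32(234)] [ 0.6046 -0.2201 -0.1238] 0.183 | single [([0.599, -0.2198, 0.0369], np.float64(0.223)), ([0.6068, -0.2241, -0.0838], np.float64(0.125))]
disc_small area [np.int32(196), np.int32(148)] [0.587  0.2158 0.165 ] 0.232 | single [([0.5867, 0.2168, -0.0038], np.float64(0.259)), ([0.5891, 0.2112, 0.0659], np.float64(0.178))]
square area [np.int32(481), np.int32(483)] [0.4922 0.2826 0.2007] 0.129 | single [([0.492, 0.2856, -0.0618], np.float64(0.097)), ([0.4929, 0.2808, 0.2971], np.float64(0.09))]
bar area [np.int32(674), np.int32(277)] [0.5928 0.0686 1.9992] 0.134 | single [([0.5924, 0.073, 2.0547], np.float64(0.136)), ([0.5944, 0.0655, 2.0001], np.float64(0.099))]
box_disc_large area [np.int32(682), np.int32(451)] [ 0.4623 -0.1366  0.2264] 0.088 | single [([0.4608, -0.1343, 0.174], np.float64(0.084)), ([0.4623, -0.1389, 0.1766], np.float64(0.044))]
box_disc_small area [np.int32(305), np.int32(509)] [0.3705 0.2586 0.1267] 0.125 | single [([0.3689, 0.2611, -0.0676], np.float64(0.138)), ([0.3705, 0.2569, 0.403], np.float64(0.047))]
box_square area
[... 191 characters left out ...]
 0.49535719, -0.29380648,  1.30029027]), np.float64(0.33846916083218825))
box_bar area [np.int32(611), np.int32(476)] [ 0.3653 -0.2733  0.7274] 0.08 | single [([0.3645, -0.2716, 0.6989], np.float64(0.064)), ([0.3666, -0.2751, 3.8597], np.float64(0.034))]
  as box_square (array([ 0.36658012, -0.2725783 ,  1.0638636 ]), np.float64(0.32792334328164235))
tape [0.472 0.004]
amber base [0.481 0.133]
yellow base [ 0.612 -0.072]
bigyellow base [ 0.845 -0.018]
bigyellow base side [ 0.811 -0.005]
bluejar side base [0.823 0.115]
bluejar base [0.855 0.102]
bin left back [ 0.738 -0.158]
bin base corner [ 0.887 -0.165]
amber side [0.465 0.136]
yel side [ 0.594 -0.063]
pink [0.408 0.165]
blue [0.375 0.357]
```

```bash
python3 - <<'E'
from h import *
m=eyes.camera_model('wrist'); R,_=cv2.Rodrigues(m['rvec']); print('cam',-R.T@m['tvec'],'fwd',R[2])
im=cv2.imread('pics/wrist0.png'); h=mask(im,'cast',(273,121)); print(h[1])
print(fit(SH['bar'],[(m,h[0])],(.593,.069)))
print('pink',unproj(m,(71,20),.014),'tape',unproj(m,(164,184),.018),'amber cap',unproj(m,(124,47),.078),'yel cap',unproj(m,(279,276),.084))
E
```

```text
cam [0.59980234 0.07956083 0.38340739] fwd [-0.00152408 -0.28175211 -0.95948602]
1291
(array([0.59386108, 0.07006465, 1.95905039]), np.float64(0.017765919370058225))
pink [0.40054092 0.16286305] tape [0.47416183 0.00421059] amber cap [0.47386906 0.12967322] yel cap [ 0.59985619 -0.07319691]
```

>>> {"api": "arm_command", "payload": {"deltas": [[[-0.14,1.75,-2,0,0,5.55],[-0.14,1.75,-2,0,0,5.55],[-0.14,1.75,-2,0,0,5.55],[-0.14,1.75,-2,0,0,5.55],[0,0,-2.5,0,0,0],[0,0,-2.5,0,0,0],[0,0,-2.5,0,0,0],[0,0,0,0,0,0],[0,0,0,0,0,0]]], "gripper": 1, "squeeze": 15}}

```text
t: 0.9
tool_pos: [0.5926, 0.07, 0.0619]
orientation: [-1.75, -2.605, 0.004]
force: [-0.2, 0.4, 0.2]
opening: 0.093
gripper_force: 0.0
```

>>> {"api": "arm_command", "payload": {"deltas": [[[0.05,0,-1.6,0,0,0],[0.05,0,-1.6,0,0,0],[0,0,-1.0,0,0,0],[0,0,-0.5,0,0,0],[0,0,0,0,0,0]]]}}

```text
t: 1.32
tool_pos: [0.5952, 0.0699, 0.0165]
orientation: [-1.752, -2.607, 0.001]
force: [0.3, 0.1, -0.7]
opening: 0.093
gripper_force: 0.0
```

>>> {"api": "arm_command", "payload": {"deltas": [[[0,0,0,0,0,0],[0,0,0,0,0,0],[0,0,0,0,0,0],[0,0,0,0,0,0],[0,0,0,0,0,0],[0,0,0,0,0,0],[0,0,0,0,0,0],[0,0,0,0,0,0],[0,0,0,0,0,0],[0,0,0,0,0,0]]], "gripper": -1, "squeeze": 15}}

```text
t: 2.15
tool_pos: [0.5953, 0.07, 0.0166]
orientation: [-1.752, -2.607, 0.0]
force: [0.2, -0.5, 0.1]
opening: 0.0312
gripper_force: 0.0
```

>>> {"api": "arm_command", "payload": {"deltas": [[[0,0,-0.2,0,0,0],[0,0,0,0,0,0],[0,0,0,0,0,0],[0,0,0,0,0,0],[0,0,0,0,0,0]]], "gripper": -1, "squeeze": 20}}

```text
t: 2.57
tool_pos: [0.5956, 0.07, 0.0155]
orientation: [1.752, 2.607, 0.0]
force: [-2.9, 0.2, 7.5]
opening: 0.0261
gripper_force: 20.0
```

>>> {"api": "arm_command", "payload": {"deltas": [[[0,0,1,0,0,0],[0,0,2,0,0,0],[0,0,2.5,0,0,0],[0,0,2.5,0,0,0],[-0.5,-1,2.5,0,0,-3],[-1,-2,2,0,0,-5],[0,0,0,0,0,0]]]}}

```text
t: 3.15
tool_pos: [0.5825, 0.0377, 0.1454]
orientation: [1.933, 2.468, 0.005]
force: [-0.4, 0.4, -0.5]
opening: 0.0261
gripper_force: 20.0
```

>>> {"api": "arm_command", "payload": {"deltas": [[[-1.8,-2.6,0,0,0,-5.5],[-1.8,-2.6,0,0,0,-5.5],[-1.8,-2.6,0,0,0,-5.5],[-1.8,-2.6,0,0,0,-5.5],[-1.8,-2.6,0,0,0,-5.5],[-1.8,-2.6,0,0,0,-5.5],[-1.8,-2.6,0,0,0,-5.5],[-1.8,-2.6,0,0,0,-5.5],[-1.8,-2.6,0,0,0,-5.5],[-1.8,-2.6,0,0,0,-5.5],[0,0,0,0,0,0],[0,0,0,0,0,0]]]}}

```text
t: 4.15
tool_pos: [0.3997, -0.2207, 0.1392]
orientation: [-2.857, -1.305, 0.0]
force: [-0.1, -0.5, -1.5]
opening: 0.026
gripper_force: 20.0
```

```bash
python3 - <<'E'
from h import *
m=eyes.camera_model('wrist'); im=eyes.read_camera('wrist'); cv2.imwrite('pics/w1.png',im)
print(monitor.read_state()['tool_pos'], monitor.read_state()['orientation'])
for k,p in [('box_bar',(.3655,-.2735)),('box_square',(.4985,-.286)),('box_disc_large',(.462,-.137)),('disc_large',(.605,-.22))]:
    uv=proj(m,np.array([[*p,.01]]))[0]; print(k,uv)
E
```

```text
[ 0.40030423 -0.2198709   0.13928371] [-2.85557186e+00 -1.30803418e+00 -5.10340966e-04]
box_bar [288.41375851 267.49020919]
box_square [412.31215572 187.36829089]
box_disc_large [269.78942069  80.04897284]
disc_large [479.26148676  35.59145165]
```

View pics/w1.png

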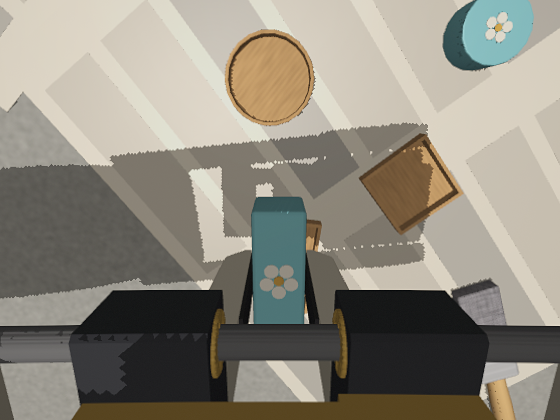

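```bash
python3 - <<'E'
from h import *
m=eyes.camera_model('wrist'); im=cv2.imread('pics/w1.png')
for k,kind,s,p in [('box_square','card',(410,183),(.4985,-.286)),('box_disc_large','card',(270,78),(.462,-.137)),('disc_large','cast',(488,33),(.605,-.22))]:
    h=mask(im,kind,s); print(k,h[1],*fit(SH[k],[(m,h[0])],p))
print(cv2.Rodrigues(monitor.read_state()['orientation'])[0][:,1])
E
```

```text
box_square 5714 [ 0.49942799 -0.28294212 -0.0593198 ] 0.016727797423292556
box_disc_large 6694 [ 0.46229489 -0.13557391  0.04028023] 0.010485758655504829
disc_large 4420 [ 0.60535442 -0.2184607   0.04460247] 0.12760156587963234
[ 7.57241399e-01 -6.53134915e-01 -4.95622499e-04]
```

>>> {"api": "arm_command", "payload": {"deltas": [[[-1,-1.6,0,0,0,-4.15],[-1,-1.6,0,0,0,-4.15],[-1,-1.4,0,0,0,0],[-0.47,-0.56,-1.5,0,0,0],[0,0,-2.5,0,0,0],[0,0,-2.5,0,0,0],[0,0,-2,0,0,0],[0,0,-1,0,0,0],[0,0,0,0,0,0],[0,0,0,0,0,0]]]}}

```text
t: 5.03
tool_pos: [0.3661, -0.2707, 0.0446]
orientation: [-2.941, -1.1, 0.0]
force: [-0.0, 0.0, -0.9]
opening: 0.0263
gripper_force: 20.0
```

```bash
python3 - <<'E'
from h import *
im=eyes.read_camera('side'); cv2.imwrite('pics/s1.png',cv2.resize(im[120:220,300:430],(780,600),interpolation=cv2.INTER_CUBIC))
s=monitor.read_state(); print(s['tool_pos'], np.arctan2(*cv2.Rodrigues(s['orientation'])[0][1::-1,1]))
E
```

```text
[ 0.36670583 -0.27152556  0.04560875] -0.85531869480339
```

View pics/s1.png

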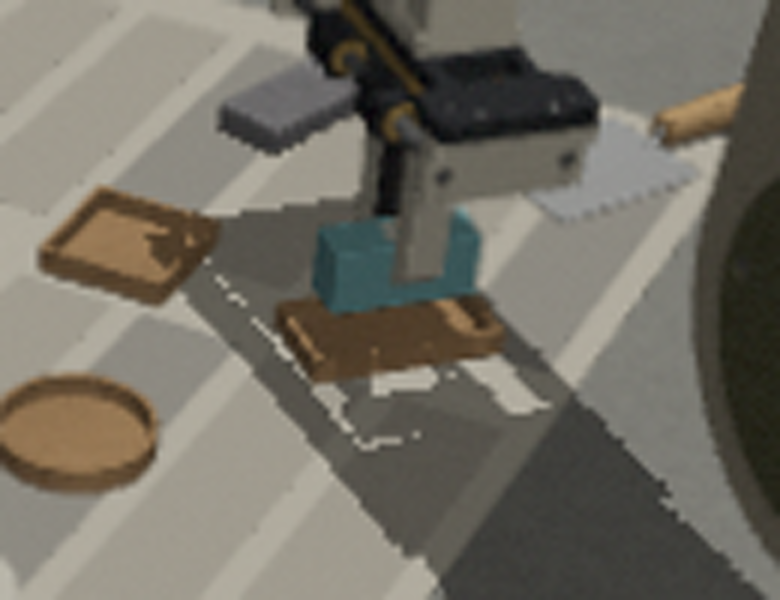

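>>> {"api": "arm_command", "payload": {"deltas": [[[0,0,-1,0,0,0],[0,0,-0.8,0,0,0],[0,0,-0.5,0,0,0],[0,0,-0.3,0,0,0],[0,0,0,0,0,0]]]}}

```text
t: 5.5
tool_pos: [0.3655, -0.2715, 0.0184]
orientation: [-2.943, -1.097, 0.0]
force: [0.3, -0.9, -0.7]
opening: 0.0258
gripper_force: 20.0
```

>>> {"api": "arm_command", "payload": {"deltas": [[[0,0,-0.1,0,0,0],[0,0,0,0,0,0],[0,0,0,0,0,0]]]}}

```text
t: 5.75
tool_pos: [0.3657, -0.2717, 0.0181]
orientation: [-2.944, -1.097, 0.0]
force: [-2.3, 2.6, 6.7]
opening: 0.026
gripper_force: 20.0
```

>>> {"api": "arm_command", "payload": {"deltas": [[[0,0,0,0,0,0],[0,0,0,0,0,0],[0,0,0,0,0,0],[0,0,0,0,0,0],[0,0,1,0,0,0],[0,0,2.5,0,0,0],[0,0,3.5,0,0,0],[0,0,3.5,0,0,0],[0,0,2,0,0,0],[0,0,0,0,0,0]]], "gripper": 1}}

```text
t: 6.58
tool_pos: [0.3684, -0.274, 0.1493]
orientation: [2.935, 1.095, 0.007]
force: [0.9, -1.4, 0.4]
opening: 0.0878
gripper_force: 0.0
```

>>> {"api": "arm_command", "payload": {"deltas": [[[2.37,0.54,0,0,0,-2.6],[2.37,0.54,0,0,0,-2.6],[2.37,0.54,0,0,0,-2.6],[2.37,0.54,0,0,0,-2.6],[2.37,0.54,0,0,0,-2.6],[2.37,0.54,0,0,0,-2.6],[2.37,0.54,0,0,0,-2.6],[2.37,0.54,0,0,0,-2.6],[2.37,0.54,0,0,0,-2.6],[2.37,0.54,0,0,0,-2.6],[0,0,0,0,0,0],[0,0,0,0,0,0]]], "gripper": 1}}

```text
t: 7.58
tool_pos: [0.6028, -0.2169, 0.1416]
orientation: [-3.114, -0.41, 0.002]
force: [-0.8, -0.2, 0.5]
opening: 0.0928
gripper_force: 0.0
```

```bash
cat >> h.py <<'E'
def look(k,p,name,seed=None):
    s=monitor.read_state(); m=eyes.camera_model('wrist'); im=eyes.read_camera('wrist'); cv2.imwrite(f'pics/{name}.png',im)
    uv=proj(m,np.array([[*p,.016]]))[0] if seed is None else seed; h=mask(im,'card' if 'box' in k else 'cast',uv)
    x,f=fit(SH[k],[(m,h[0])],p)
    print(k,'seed',uv.round(),'cent',h[2].round(),'area',h[1],'pose',x.round(4),'err',round(f,3))
    yaw=np.arctan2(*cv2.Rodrigues(s['orientation'])[0][1::-1,1])
    print('tcp',s['tool_pos'].round(4),'yaw',yaw.round(4),'q',s['q'].round(2),'delta cm',((x[:2]-s['tool_pos'][:2])*100).round(2),'closing-line turn deg to align x / y:',
      [round(float(((np.degrees(x[2]-yaw)+o+90)%180)-90),1) for o in(0,90)])
E
python3 -c "
from h import *
look('disc_large',(.605,-.2195),'w2')"
```

```text
disc_large seed [283. 203.] cent [284. 202.] area 2402 pose [ 0.6066 -0.2192 -0.1081] err 0.052
tcp [ 0.6028 -0.2169  0.1416] yaw -1.3088 q [-0.43  0.29  1.45 -0.    1.4   0.88] delta cm [ 0.38 -0.24] closing-line turn deg to align x / y: [68.8, -21.2]
```

View pics/w2.png

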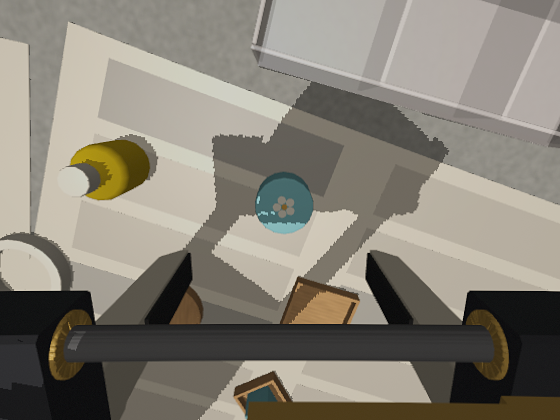

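>>> {"api": "arm_command", "payload": {"deltas": [[[0.35,-0.2,-2,0,0,0],[0,0,-3,0,0,0],[0,0,-3,0,0,0],[0,0,-2,0,0,0],[0,0,-1.5,0,0,0],[0,0,-0.75,0,0,0],[0,0,-0.4,0,0,0],[0,0,0,0,0,0]]]}}

```text
t: 8.3
tool_pos: [0.606, -0.2198, 0.0162]
orientation: [3.115, 0.407, -0.0]
force: [-0.0, -0.9, 0.4]
opening: 0.0929
gripper_force: 0.0
```

>>> {"api": "arm_command", "payload": {"deltas": [[[0,0,0,0,0,0],[0,0,0,0,0,0],[0,0,0,0,0,0],[0,0,0,0,0,0],[0,0,0,0,0,0],[0,0,0,0,0,0],[0,0,0,0,0,0],[0,0,0,0,0,0],[0,0,0,0,0,0],[0,0,0,0,0,0]]], "gripper": -1}}

```text
t: 9.13
tool_pos: [0.6063, -0.2197, 0.0163]
orientation: [3.115, 0.407, 0.0]
force: [-0.5, 0.2, 0.7]
opening: 0.0495
gripper_force: 20.0
```

>>> {"api": "arm_command", "payload": {"deltas": [[[0,0,1,0,0,0],[0,0,2,0,0,0],[0,0,3,0,0,0],[-1.4,0.8,2.5,0,0,0],[-2.5,1.5,0,0,0,0],[-2.5,1.5,0,0,0,0],[-2.5,1.5,0,0,0,0],[-2.5,1.5,0,0,0,0],[-2,1.1,0,0,0,0],[-1,0.5,-1,0,0,0],[0,0,-1.5,0,0,0],[0,0,0,0,0,0]]]}}

```text
t: 10.13
tool_pos: [0.4601, -0.1346, 0.0743]
orientation: [-3.113, -0.408, 0.004]
force: [-0.6, -0.6, -1.5]
opening: 0.0495
gripper_force: 20.0
```

>>> {"api": "arm_command", "payload": {"deltas": [[[0.1,-0.05,-1.5,0,0,0],[0.1,-0.05,-1.5,0,0,0],[0,0,-1.2,0,0,0],[0,0,-0.7,0,0,0],[0,0,-0.4,0,0,0],[0,0,-0.2,0,0,0],[0,0,0,0,0,0],[0,0,0,0,0,0]]]}}

```text
t: 10.8
tool_pos: [0.4646, -0.1368, 0.0217]
orientation: [3.115, 0.407, 0.001]
force: [1.0, 0.1, -0.4]
opening: 0.0494
gripper_force: 20.0
```

>>> {"api": "arm_command", "payload": {"deltas": [[[-0.2,0.1,-0.15,0,0,0],[0,0,-0.1,0,0,0],[0,0,0,0,0,0],[0,0,0,0,0,0]]]}}

```text
t: 11.13
tool_pos: [0.4625, -0.1356, 0.0192]
orientation: [3.115, 0.407, 0.001]
force: [-2.2, 1.4, 4.2]
opening: 0.0495
gripper_force: 20.0
```

>>> {"api": "arm_command", "payload": {"deltas": [[[0,0,0,0,0,0],[0,0,0,0,0,0],[0,0,0,0,0,0],[0,0,0,0,0,0],[0,0,1,0,0,0],[0,0,2.5,0,0,0],[0,0,3.5,0,0,0],[0,0,3.5,0,0,0],[0,0,2,0,0,0],[0,0,0,0,0,0]]], "gripper": 1}}

```text
t: 11.97
tool_pos: [0.4656, -0.137, 0.1504]
orientation: [3.11, 0.407, 0.014]
force: [0.8, -0.9, 0.2]
opening: 0.0932
gripper_force: 0.0
```

>>> {"api": "arm_command", "payload": {"deltas": [[[0.2,3.5,0,0,0,7],[0.2,3.5,0,0,0,7],[0.2,3.5,0,0,0,7],[0.2,3.5,0,0,0,7],[0.2,3.5,0,0,0,7],[0.2,3.5,0,0,0,7],[0.2,3.5,0,0,0,7],[0.2,3.5,0,0,0,7],[0.2,3.5,0,0,0,7],[0.2,3.5,0,0,0,7],[0.2,3.4,0,0,0,7],[0.2,3.2,0,0,0,7]]], "gripper": 1}}

```text
t: 12.97
tool_pos: [0.4856, 0.2823, 0.1433]
orientation: [-2.034, -2.393, 0.001]
force: [1.1, -0.2, 0.7]
opening: 0.0928
gripper_force: 0.0
```

>>> {"api": "arm_command", "payload": {"deltas": [[[0,0,0,0,0,0],[0,0,0,0,0,0],[0,0,0,0,0,0]]]}}

```text
t: 13.22
tool_pos: [0.4857, 0.28, 0.1431]
orientation: [-2.043, -2.386, 0.002]
force: [-0.2, -0.5, 0.1]
opening: 0.093
gripper_force: 0.0
```

```bash
python3 -c "
from h import *
look('square',(.492,.282),'w3')
look('disc_small',(.588,.214),'w3b')
look('box_disc_small',(.3705,.2586),'w3c')"
```

```text
square seed [286. 204.] cent [287. 203.] area 2182 pose [0.4928 0.2834 0.1603] err 0.058
tcp [0.4857 0.28   0.1431] yaw 0.1544 q [ 0.43  0.07  1.69 -0.    1.38  0.28] delta cm [0.71 0.35] closing-line turn deg to align x / y: [0.3, -89.7]
disc_small seed [373. 286.] cent [364. 287.] area 343 pose [0.5807 0.2121 0.0103] err 0.59
tcp [0.4859 0.2795 0.1432] yaw 0.1535 q [ 0.43  0.07  1.69 -0.    1.38  0.28] delta cm [ 9.48 -6.73] closing-line turn deg to align x / y: [-8.2, 81.8]
box_disc_small seed [147. 208.] cent [150. 204.] area 2627 pose [0.3705 0.2602 0.0689] err 0.024
tcp [0.4861 0.2792 0.1434] yaw 0.1531 q [ 0.43  0.07  1.69 -0.    1.38  0.28] delta cm [-11.56  -1.9 ] closing-line turn deg to align x / y: [-4.8, 85.2]
```

View pics/w3.png

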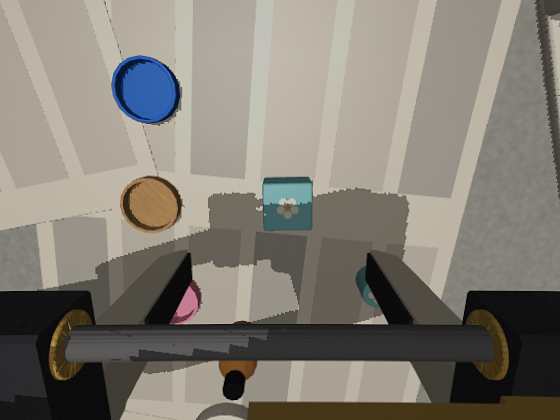

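>>> {"api": "arm_command", "payload": {"deltas": [[[0.7,0.4,-2,0,0,0],[0,0,-3,0,0,0],[0,0,-3,0,0,0],[0,0,-2,0,0,0],[0,0,-1.6,0,0,0],[0,0,-0.8,0,0,0],[0,0,-0.4,0,0,0],[0,0,0,0,0,0],[0,0,0,0,0,0]]]}}

```text
t: 14.12
tool_pos: [0.494, 0.2844, 0.0168]
orientation: [2.043, 2.386, 0.002]
force: [0.1, 0.3, 0.0]
opening: 0.0931
gripper_force: 0.0
```

>>> {"api": "arm_command", "payload": {"deltas": [[[0,0,0,0,0,0],[0,0,0,0,0,0],[0,0,0,0,0,0],[0,0,0,0,0,0],[0,0,0,0,0,0],[0,0,0,0,0,0],[0,0,0,0,0,0],[0,0,0,0,0,0],[0,0,0,0,0,0],[0,0,0,0,0,0],[0,0,0,0,0,0]]], "gripper": -1}}

```text
t: 15.03
tool_pos: [0.4931, 0.2844, 0.0156]
orientation: [-2.042, -2.387, 0.0]
force: [-0.2, 0.0, -0.2]
opening: 0.0421
gripper_force: 20.0
```

>>> {"api": "arm_command", "payload": {"deltas": [[[0,0,1,0,0,0],[0,0,2,0,0,0],[0,0,3,0,0,0],[0,0,3,0,0,0],[0,-1,2.5,0,0,0],[0,-2.5,1,0,0,0],[0,-3.5,0,0,0,0],[0,-3.5,0,0,0,0],[0,-3.5,0,0,0,-3],[0,-3.5,0,0,0,-3],[0,-3.5,0,0,0,-3],[0,-3.5,0,0,0,-3.3]]]}}

```text
t: 16.03
tool_pos: [0.493, 0.0379, 0.1415]
orientation: [2.288, 2.152, 0.001]
force: [1.1, -0.3, -0.8]
opening: 0.0418
gripper_force: 20.0
```

>>> {"api": "arm_command", "payload": {"deltas": [[[0,-3.6,0,0,0,0],[0,-3.6,0,0,0,0],[0.1,-3.6,0,0,0,0],[0.1,-3.6,0,0,0,0],[0.1,-3.6,0,0,0,0],[0.1,-3.6,0,0,0,0],[0.1,-3.5,0,0,0,0],[0.1,-3,0,0,0,0],[0,-2.1,-1.5,0,0,0],[0,-1,-2,0,0,0],[0,-1,-2,0,0,0],[0,0,-1,0,0,0]]]}}

```text
t: 17.03
tool_pos: [0.4979, -0.2838, 0.0738]
orientation: [-2.287, -2.151, 0.002]
force: [0.9, 0.5, -0.6]
opening: 0.0421
gripper_force: 20.0
```

>>> {"api": "arm_command", "payload": {"deltas": [[[0,0,0,0,0,0],[0,0,0,0,0,0]]]}}

```text
t: 17.2
tool_pos: [0.4989, -0.2818, 0.0757]
orientation: [-2.285, -2.154, 0.0]
force: [1.1, -0.3, -0.5]
opening: 0.0421
gripper_force: 20.0
```

```bash
python3 - <<'E'
from h import *
s=monitor.read_state(); print(s['tool_pos'], np.arctan2(*cv2.Rodrigues(s['orientation'])[0][1::-1,1]))
E
```

```text
[ 0.49890983 -0.2817903   0.07568392] -0.05922800568024737
```

>>> {"api": "arm_command", "payload": {"deltas": [[[0.05,-0.1,-1.5,0,0,0],[0,0,-1.5,0,0,0],[0,0,-1.2,0,0,0],[0,0,-0.7,0,0,0],[0,0,-0.4,0,0,0],[0,0,-0.2,0,0,0],[0,0,0,0,0,0],[0,0,0,0,0,0]]]}}

```text
t: 17.87
tool_pos: [0.5001, -0.2838, 0.0213]
orientation: [2.286, 2.154, 0.0]
force: [-0.3, 0.1, -0.1]
opening: 0.0417
gripper_force: 20.0
```

>>> {"api": "arm_command", "payload": {"deltas": [[[-0.05,0.05,-0.15,0,0,0],[0,0,-0.1,0,0,0],[0,0,0,0,0,0],[0,0,0,0,0,0]]]}}

```text
t: 18.2
tool_pos: [0.4996, -0.2833, 0.0186]
orientation: [2.286, 2.154, 0.0]
force: [-0.5, -0.6, 1.1]
opening: 0.0416
gripper_force: 20.0
```

>>> {"api": "arm_command", "payload": {"deltas": [[[0,0,0,0,0,0],[0,0,0,0,0,0],[0,0,0,0,0,0],[0,0,0,0,0,0],[0,0,1,0,0,0],[0,0,2.5,0,0,0],[0,0,3.5,0,0,0],[0,0,3.5,0,0,0],[0,0,2,0,0,0],[0,0,0,0,0,0]]], "gripper": 1}}

```text
t: 19.03
tool_pos: [0.5024, -0.2852, 0.1506]
orientation: [2.279, 2.148, 0.003]
force: [0.3, -0.2, 0.9]
opening: 0.0926
gripper_force: 0.0
```

>>> {"api": "arm_command", "payload": {"deltas": [[[0.5,3.5,0,0,0,0],[0.5,3.5,0,0,0,0],[0.5,3.5,0,0,0,0],[0.5,3.5,0,0,0,0],[0.6,3.5,0,0,0,0],[0.6,3.5,0,0,0,0],[0.6,3.5,0,0,0,0],[0.6,3.5,0,0,0,0],[0.6,3.5,0,0,0,0],[0.6,3.5,0,0,0,0],[0.6,3.5,0,0,0,0],[0.6,3.5,0,0,0,0]]], "gripper": 1}}

```text
t: 20.03
tool_pos: [0.5668, 0.1387, 0.1429]
orientation: [-2.286, -2.154, 0.001]
force: [0.1, -0.6, -0.2]
opening: 0.0929
gripper_force: 0.0
```

>>> {"api": "arm_command", "payload": {"deltas": [[[0.6,3.2,0,0,0,0],[0.6,3,0,0,0,0],[0.4,1.5,0,0,0,0],[0.2,0.5,0,0,0,0],[0,0,0,0,0,0],[0,0,0,0,0,0],[0,0,0,0,0,0]]]}}

```text
t: 20.62
tool_pos: [0.585, 0.2176, 0.1429]
orientation: [2.288, 2.153, -0.001]
force: [0.0, -0.1, 0.3]
opening: 0.0928
gripper_force: 0.0
```

```bash
python3 -c "
from h import *
look('disc_small',(.588,.214),'w4')"
```

```text
disc_small seed [282. 209.] cent [282. 206.] area 715 pose [0.5882 0.2161 0.0195] err 0.077
tcp [0.585  0.2176 0.1429] yaw -0.0604 q [ 0.27  0.24  1.5  -0.    1.4   0.33] delta cm [ 0.32 -0.14] closing-line turn deg to align x / y: [4.6, -85.4]
```

View pics/w4.png

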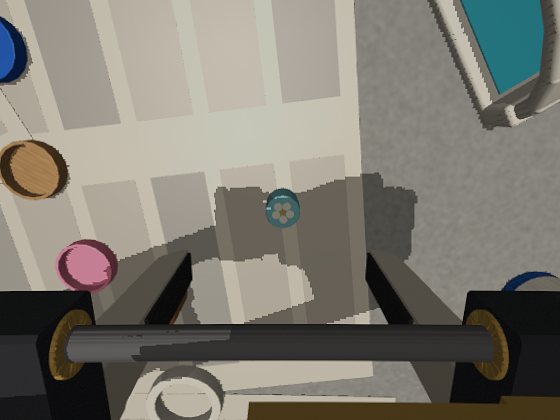

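>>> {"api": "arm_command", "payload": {"deltas": [[[0.3,-0.2,-2,0,0,0],[0,0,-3,0,0,0],[0,0,-3,0,0,0],[0,0,-2,0,0,0],[0,0,-1.6,0,0,0],[0,0,-0.8,0,0,0],[0,0,-0.35,0,0,0],[0,0,0,0,0,0],[0,0,0,0,0,0]]]}}

```text
t: 21.42
tool_pos: [0.5891, 0.2168, 0.0169]
orientation: [2.286, 2.153, 0.002]
force: [0.1, 0.4, 0.2]
opening: 0.0927
gripper_force: 0.0
```

>>> {"api": "arm_command", "payload": {"deltas": [[[0,0,0,0,0,0],[0,0,0,0,0,0],[0,0,0,0,0,0],[0,0,0,0,0,0],[0,0,0,0,0,0],[0,0,0,0,0,0],[0,0,0,0,0,0],[0,0,0,0,0,0],[0,0,0,0,0,0],[0,0,0,0,0,0],[0,0,0,0,0,0],[0,0,0,0,0,0]]], "gripper": -1, "squeeze": 15}}

```text
t: 22.42
tool_pos: [0.5881, 0.2169, 0.0156]
orientation: [-2.286, -2.154, 0.0]
force: [-0.3, 0.4, 0.5]
opening: 0.0291
gripper_force: 15.0
```

>>> {"api": "arm_command", "payload": {"deltas": [[[0,0,0,0,0,0],[0,0,0,0,0,0]]]}}

```text
t: 22.58
tool_pos: [0.5881, 0.2169, 0.0156]
orientation: [-2.286, -2.155, 0.0]
force: [-0.1, -0.2, -0.6]
opening: 0.0296
gripper_force: 15.0
```

>>> {"api": "arm_command", "payload": {"deltas": [[[0,0,1,0,0,0],[0,0,2,0,0,0],[0,0,3,0,0,0],[-1.8,0.4,2.5,0,0,0],[-3.3,0.7,0,0,0,0],[-3.5,0.7,0,0,0,0],[-3.5,0.7,0,0,0,0],[-3.5,0.7,0,0,0,0],[-3.2,0.6,0,0,0,0],[-2,0.4,-1,0,0,0],[-1,0.2,-1.5,0,0,0],[0,0,0,0,0,0]]]}}

```text
t: 23.58
tool_pos: [0.3669, 0.2606, 0.0739]
orientation: [-2.284, -2.156, 0.005]
force: [-0.3, -0.4, -1.2]
opening: 0.0293
gripper_force: 15.0
```

>>> {"api": "arm_command", "payload": {"deltas": [[[0,0,0,0,0,0],[0,0,0,0,0,0],[0,0,0,0,0,0]]]}}

```text
t: 23.83
tool_pos: [0.3718, 0.2611, 0.0769]
orientation: [2.287, 2.153, 0.003]
force: [-0.7, -1.0, -0.3]
opening: 0.0294
gripper_force: 15.0
```

>>> {"api": "arm_command", "payload": {"deltas": [[[-0.1,0,-1.5,0,0,0],[0,0,-1.5,0,0,0],[0,0,-1.2,0,0,0],[0,0,-0.7,0,0,0],[0,0,-0.4,0,0,0],[0,0,-0.2,0,0,0],[0,0,0,0,0,0],[0,0,0,0,0,0],[0,0,0,0,0,0]]]}}

```text
t: 24.58
tool_pos: [0.3698, 0.2612, 0.0214]
orientation: [2.286, 2.154, 0.002]
force: [-0.6, 0.7, 0.4]
opening: 0.0295
gripper_force: 15.0
```

>>> {"api": "arm_command", "payload": {"deltas": [[[0.05,0,-0.15,0,0,0],[0,0,-0.1,0,0,0],[0,0,0,0,0,0],[0,0,0,0,0,0]]]}}

```text
t: 24.92
tool_pos: [0.3701, 0.2611, 0.0185]
orientation: [2.286, 2.154, 0.001]
force: [1.7, 0.7, 2.0]
opening: 0.0293
gripper_force: 15.0
```

>>> {"api": "arm_command", "payload": {"deltas": [[[0,0,0,0,0,0],[0,0,0,0,0,0],[0,0,0,0,0,0],[0,0,0,0,0,0],[0,0,0,0,0,0],[0,0,1,0,0,0],[0,0,2.5,0,0,0],[0,0,3.5,0,0,0],[0,0,3.5,0,0,0],[0,0,2,0,0,0],[0,0,0,0,0,0],[0,0,0,0,0,0]]], "gripper": 1}}

```text
t: 25.92
tool_pos: [0.3709, 0.2616, 0.1453]
orientation: [2.286, 2.154, 0.006]
force: [0.4, -0.7, -0.6]
opening: 0.0926
gripper_force: 0.0
```

```bash
python3 - <<'E'
from h import *
a=eyes.read_camera('side'); b=eyes.read_camera('wrist')
c=np.hstack([cv2.resize(a[130:210,250:400],(400,213)),cv2.resize(a[250:350,200:350],(400,267))[:213]])
cv2.imwrite('pics/fin.png',np.vstack([c,cv2.resize(b,(800,380))]))
print(monitor.read_state()['t'])
E
```

```text
26.0167
```

View pics/fin.png

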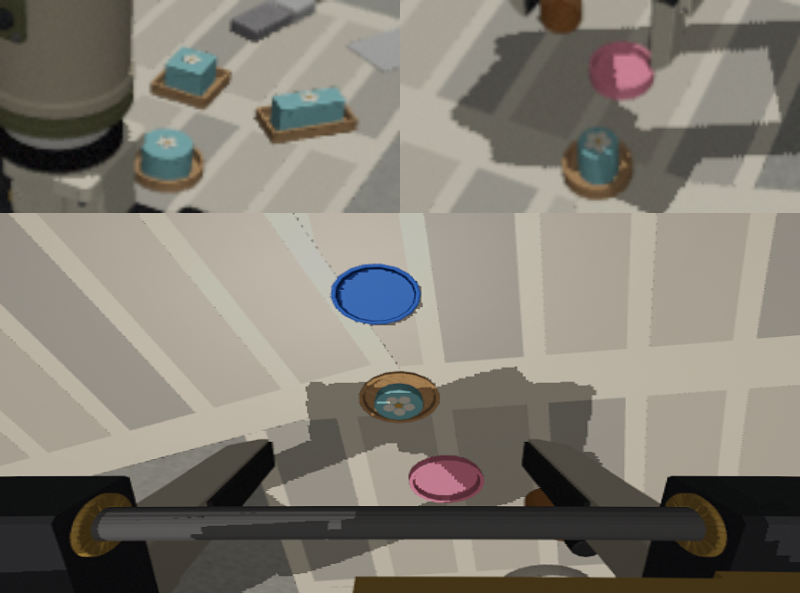

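All four castings sit flat and centred in their own boxes, flower up: the square at (191,72), bar (307,108) and large disc (167,155) in the top-left crop, and the small disc at (398,403). The bottles are still standing.

```bash
python3 -c "
from plant import ticket
print(ticket.close_job())"
```

```text
the job is handed in; nothing more can be done
None
```

All four castings were set down gently in their own boxes, flat and flower up by the final camera check, with the bottles left standing; the job was handed in at about 26 s, and no verdict came back.

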